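# Ring test of the middle-sized yard bell

## Robot

A 6-joint arm with a two-finger parallel gripper is mounted at the origin on the work surface. World frame = base frame: x ahead of the robot, y to its left, z up, the work surface at z = 0. Lengths are in m, angles in rad, forces in N, time in s.
With the tool pointing down it reaches from about 0.325 to 0.9 m from the base axis. Payload 3.5 kg.
Tool frame: the origin (TCP) lies at the very end of the fingers, on their centre line; the grasp point (between the pads) lies env.hold_point_z behind it (env.hold_point_z is the distance from the TCP to the grasp point, in m); z points along the fingers, y is the line along which they close (so a half turn about z gives the same grasp; the last joint's range is limited). The gripper opens to 85 mm and grips with 20 to 120 N. Pads are 22 mm wide; open, the fingers measure 114 mm over their backs; the gripper's body (76 mm by 85 mm) begins 54 mm behind the grasp point. The pads swing forward as they close: fully open they stand 13 mm farther back than shut.
Start: joints at [1.127, 0.276, -0.026, 1.268, 0, 1.467], TCP at [0.209, 0.589, 0.231] pointing down, gripper open.
Joint ranges: [-3.12, 3.12], [-0.85, 1.88], [-1.08, 1.24], [-1.95, 2.15], [-1.57, 1.53], [-3.14, 3.14]. Speed limits (rad/s): [2.57, 2.57, 3.14, 3.14, 3.14, 3.14].

## Interface

Orientations are given as a rotation vector (axis times angle).
In Python, from plant import env gives the robot as it stands.
- The arm moves only by the tool drive_tool, never from a script. Its argument "rows" is a list of rows, each an object of numbers: "x", "y", "z": the shift along the tool's x, y, z in cm; "ax", "ay", "az": the turn, a rotation vector about the tool's x, y, z in degrees. In form: [{"x": .., "y": .., "z": .., "ax": .., "ay": .., "az": ..}, ...]. A call has 1 to 12 rows; each row shifts and turns the commanded pose from where the row before left it, along the tool's axes as they then stand; what a row does not reach is not made up. A row lasts 1/10 s, in which the tool goes at most 50 mm and 8.59 degrees, less where a joint would pass 70% of its speed; a pose out of reach is approached as far as the arm can. A call with a gripper value outside its range is refused whole. "gripper" is the closure in counts, from 0 (fully open) to 255 (shut), set as the call begins (left out, the last holds). The fingers move at their own pace and stop on an object; the grip force is fixed at half the most. Time passes only in rows, so rows that do not move let the fingers close. It gives the time, the measured TCP pose, the force, the opening and the grip force at its end, in the units of the state.
- env.read_state(): the state, without advancing time (a new reading comes with each control period).
- env.capture(name): name is "scene" or "top" or "wrist"; returns a dict with "frame" (420x560x3 uint8, blue, green, red), "mtx" (3x3 intrinsics, pixels), "extrinsics" (4x4, takes a point from world to camera coordinates); the wrist camera has in their place "mount" (4x4, takes a point from camera to tool coordinates, whose origin is the TCP and whose axes are the flange's). Camera axes: x right, y up, looking along -z (the intrinsics and any distortion apply to the point x, -y, -z); pixel columns grow to the right and rows downward; lengths in m; the calibration is good to about 2 mm. The wrist camera is an equidistant fisheye: a pixel r from the principal point sees the ray r / f radians off the axis. A picture is of the moment at which its call begins: read the wrist's pose just before it. There is no depth.
- env.sign_off(): hands the job in; it is judged then, once.
The state is a dict: "clock": time; "joint_positions": joint angles; "joint_vel": joint speeds; "effort": joint torques, N m; "tool_pos": TCP position; "orientation": TCP orientation; "contact_force": force on the tool from outside, world axes, zero at the start; "ft_torque": the same for the moment, N m; "grip_width": finger opening in m; "grasp_force": force on a finger pad.
Only numpy, scipy, OpenCV 4.12 (cv2) and the standard library are available. Lean on these libraries where they do the work, as an engineer would, in place of code of your own. Each camera call takes 0.05 s, during which the arm holds its last target. There are 200 camera calls.

## Task

Give the middle-sized of the three mounted bells its ring test: with the fingertips press lightly down on the eye at the end of its pull arm until the bell tips and its clapper strikes, without swinging it far over, then let go, withdraw well clear and finish when the bell hangs still again. Do not push on the bell itself, do not lift or carry anything, do not touch the other two mounted bells or their stands, and leave the loose things on the bench where they are.

Things in the scene. Friction and masses are not known exactly. Their poses are not given: they have to be found in the camera images.
- stand_mid: Fixed stand of the middle-sized bell: wooden board 154 (x) x 216 (y) x 18 mm with a black iron A-shaped cheek at each y end. Origin: centre of the board's underside; -x is its front, roughly towards the robot. The bell's pivot axis is parallel to its y, 165 mm above the bench over the board's middle. Cheek bearings reach 179 mm high at y = +-83 mm.
- bell_mid: Bronze bell of the middle-sized stand, mouth 130 mm across, 101 mm high, about 1.3 kg, open downward. Origin: centre of its mouth, 111 mm below the pivot axis; z points up through its head. It swings with the yoke, pull arm and clapper.
- pull_mid: Black iron pull arm of that bell, outside its left (+y) cheek. Origin: on the pivot axis, at stand x 0, y +109, z 165 mm. At rest its 10 mm wide bar rises frontward at 0.35 rad and ends in a flat round eye 30 mm across, 8 mm thick, centre 130 mm from the pivot (122 mm in front, 45 mm above: 210 mm above the bench). A short tail balances it. Pressing the eye down takes 2 to 6 N.
- pull_mid_end (a point): Centre of the upper face of that eye, the spot to press. It moves on an arc of 130 mm radius about the pivot axis. Let go, the arm swings up past its rest place by up to some 40 mm before it settles.
- swing_mid (a joint): Tip of the middle-sized bell on its pivot, rad: about 0 (within 0.02) hanging, positive as the eye goes down (the bell's lip swings to the back). Gravity returns it; let go, it swings a few times and hangs still after about 2 s. The clapper lies on the bell from 0.38 rad (eye pressed down about 49 mm); past 0.7 rad (eye down about 89 mm) it is swung too far over.
- clapper_mid (a joint): Swing of the clapper inside the middle-sized bell, rad, relative to the bell: 0 hanging along the bell's axis, -0.38 and +0.38 when it strikes the bell's lip. It hangs vertically of itself, so it reads about minus the bell's tip until it strikes.
- stand_large: The largest of the three mounted bells with its stand, fixed to the bench, not to be touched: same pattern, board 182 x 251 x 18 mm, bell mouth 165 mm, pivot axis 200 mm above the bench; its pull arm's eye (30 mm across) is at x = -146, y = +127, z = 253 mm. Origin: centre of the board's underside, axes as for the middle one.
- stand_small: The smallest of the three mounted bells with its stand, fixed to the bench, not to be touched: same pattern, board 128 x 184 x 18 mm, bell mouth 98 mm, pivot axis 130 mm above the bench; its pull arm's eye (30 mm across) is at x = -101, y = +93, z = 167 mm. Origin: centre of the board's underside, axes as for the middle one.
- casting_a: Loose raw bronze bell casting 72 mm across, 76 mm high, standing on its mouth in front of the middle-sized stand. Origin: centre of its mouth, on the bench. To be left alone.
- casting_b: Loose raw bronze bell casting 85 mm across, 86 mm high, standing on its mouth to the left of the stands. Origin: centre of its mouth, on the bench. To be left alone.
- wrench: Loose steel spanner 180 mm long, 8 mm high, lying in front of the largest stand. Origin: middle of its underside, x along it. To be left alone.
- wire_brush: Loose wooden brush 190 mm long, 20 mm high, lying in front of the smallest stand. Origin: middle of its underside, x along it. To be left alone.
- hammer: Loose hammer 260 mm long, 26 mm high, lying in front of the stands, to the left. Origin: middle of its underside, x along it. To be left alone.
- bolt_tin: Loose open steel tin 90 mm across, 42 mm high, full of bolts, in front of the stands, to the right. Origin: centre of its underside. To be left alone.
- spare_clapper: Loose steel clapper 160 mm long, 26 mm high, lying to the right of the stands. Origin: middle of its underside, x along it. To be left alone.

How it is judged:
By the outcome, as a careful person would: the job done as asked, in the order asked, and still so for the second after the job is handed in, with the robot touching nothing.
It also fails if it takes over 38 s, if anything falls off the work surface, if the arm or the gripper's body presses on something with over 40 N, if the wrist force passes 120 N, or if a joint passes its speed limit or range.

## Working session

There is one attempt and no reset: what is moved stays moved. The work goes in short steps, Python scripts to look and compute and a tool call to move; the robot and the scene stay as the last step left them, time stands still between calls to the robot, and variables do not carry over. Pictures are saved under pics/ and viewed, at most 10 in all, crops included, and the job is handed in when it is done.

Besides the shell and the picture viewer there is one more tool, called after "Call:" by a JSON object that holds its "fn" and its "kwargs", one argument or row to a line. drive_tool: Moves the arm, as the interface text tells. Its arguments: {"type":"object","properties":{"rows":{"type":"array","items":{"type":"object","properties":{"x":{"type":"number"},"y":{"type":"number"},"z":{"type":"number"},"ax":{"type":"number"},"ay":{"type":"number"},"az":{"type":"number"}}}},"gripper":{"type":"number"}},"required":["rows"]}

```bash
mkdir -p pics; ls
python3 - <<'E'
from plant import env
import cv2,numpy as np
s=env.read_state();print({k:np.round(v,3).tolist() for k,v in s.items()})
for n in("scene","top"):
    c=env.capture(n);cv2.imwrite(f"pics/{n}0.png",c["frame"]);np.savez(f"{n}0.npz",**c);print(n,c.keys(),c["mtx"].round(1).tolist(),c["extrinsics"].round(3).tolist())
E
```

```text
pics
{'clock': 0.0, 'joint_positions': [1.127, 0.277, -0.028, 1.268, -0.0, 1.467], 'joint_vel': [-0.0, -0.0, -0.0, -0.0, 0.002, -0.0], 'effort': [0.0, -44.551, 29.52, 0.016, -0.0, 0.0], 'tool_pos': [0.209, 0.588, 0.23], 'orientation': [-0.533, -3.096, 0.003], 'contact_force': [0.511, -0.774, -0.357], 'ft_torque': [-0.004, 0.005, -0.036], 'grasp_force': 0.0, 'grip_width': 0.086}
scene dict_keys(['frame', 'mtx', 'extrinsics']) [[412.2, 0.0, 287.1], [0.0, 412.2, 201.5], [0.0, 0.0, 1.0]] [[0.874, 0.485, -0.005, -0.401], [-0.421, 0.763, 0.49, 0.153], [0.242, -0.426, 0.872, -1.451], [0.0, 0.0, 0.0, 1.0]]
top dict_keys(['frame', 'mtx', 'extrinsics']) [[450.8, 0.0, 284.1], [0.0, 450.8, 209.4], [0.0, 0.0, 1.0]] [[-0.011, -1.0, -0.009, -0.04], [0.986, -0.013, 0.165, -0.485], [-0.165, -0.007, 0.986, -1.661], [0.0, 0.0, 0.0, 1.0]]
```

View pics/scene0.png

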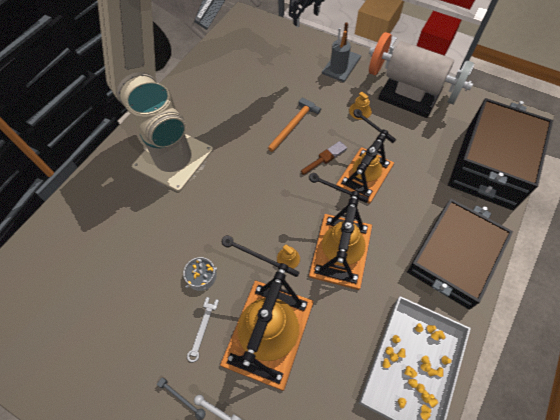

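View pics/top0.png

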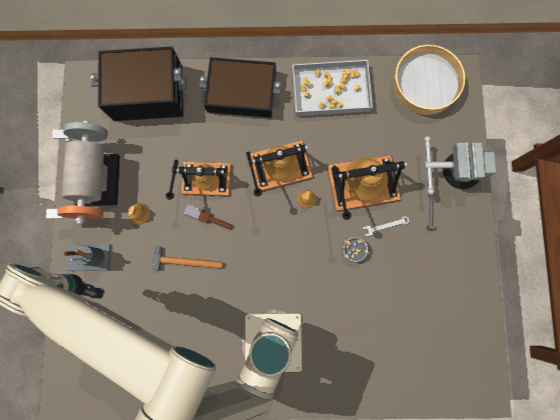

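The scene view shows the middle stand with its pull eye near (314,178). In the top view the eye is near (258,192) and the board near (281,165). I'll locate both precisely.

```bash
cat > h.py <<'E'
import numpy as np,cv2
def ray(c,u,v):
    E=c["extrinsics"];R,t=E[:3,:3],E[:3,3];K=c["mtx"]
    d=np.array([(u-K[0,2])/K[0,0],-(v-K[1,2])/K[1,1],-1.]);return -R.T@t,R.T@d
def onz(c,u,v,z):
    o,d=ray(c,u,v);return o+d*(z-o[2])/d[2]
def tri(a,b):
    (o,d),(p,e)=a,b;st=np.linalg.lstsq(np.c_[d,-e],p-o,rcond=None)[0]
    return (o+d*st[0]+p+e*st[1])/2,np.linalg.norm(o+d*st[0]-p-e*st[1])
E
python3 - <<'E'
from h import *
S=np.load("scene0.npz");T=np.load("top0.npz")
def eye(c,u,v,r=12):
    g=c["frame"][v-r:v+r+1,u-r:u+r+1].max(2)
    m=(g<45).astype(np.uint8);m=cv2.morphologyEx(m,cv2.MORPH_OPEN,np.ones((5,5),np.uint8))
    n,l,st,ce=cv2.connectedComponentsWithStats(m);print(st[1:].tolist(),(ce[1:]+[u-r,v-r]).tolist())
    k=1+np.argmax(st[1:,4]);return ce[k]+[u-r,v-r]
a=eye(S,314,178);b=eye(T,258,192)
print(onz(S,*a,.212),onz(T,*b,.212),tri(ray(S,*a),ray(T,*b)))
f=cv2.cvtColor(T["frame"],cv2.COLOR_BGR2HSV)[130:200,240:322]
m=cv2.inRange(f,(5,150,100),(20,255,255))
n,l,st,ce=cv2.connectedComponentsWithStats(m);print(st.tolist())
pts=np.argwhere(m>0)[:,::-1]+[240,130];P=np.array([onz(T,*p,.018)[:2] for p in pts if not(p[0]>298 and p[1]>186)])
print(cv2.minAreaRect(P.astype(np.float32)))
cv2.imwrite("pics/c.png",np.hstack([cv2.resize(S["frame"][160:300,290:390],None,fx=4,fy=4),cv2.resize(T["frame"][130:210,230:330],(400,320)).copy() if 0 else np.vstack([cv2.resize(T["frame"][130:210,230:330],(400,320)),np.zeros((240,400,3),np.uint8)])]))
E
```

```text
[] []Traceback (most recent call last):
  File "<stdin>", line 8, in <module>
  File "<stdin>", line 7, in eye
    return _wrapfunc(a, 'argmax', axis=axis, out=out, **kwds)
    return bound(*args, **kwds)
ValueError: attempt to get argmax of an empty sequence
```

Run:
```python
from h import *
S=np.load("scene0.npz");T=np.load("top0.npz")
def eye(c,u,v,r=12):
    g=c["frame"][v-r:v+r+1,u-r:u+r+1].max(2)
    m=(g<60).astype(np.uint8);m=cv2.morphologyEx(m,cv2.MORPH_OPEN,cv2.getStructuringElement(2,(5,5)))
    n,l,st,ce=cv2.connectedComponentsWithStats(m);print(g.min(),st[1:].tolist(),(ce[1:]+[u-r,v-r]).tolist())
    return ce[1+np.argmax(st[1:,4])]+[u-r,v-r] if n>1 else (u,v)
a=eye(S,314,178);b=eye(T,258,192)
print(onz(S,*a,.212),onz(T,*b,.212),tri(ray(S,*a),ray(T,*b)))
f=cv2.cvtColor(T["frame"],cv2.COLOR_BGR2HSV)[130:200,240:322]
m=cv2.inRange(f,(5,150,100),(20,255,255))
pts=np.argwhere(m>0)[:,::-1]+[240,130];P=np.array([onz(T,*p,.018)[:2] for p in pts if not(p[0]>298 and p[1]>186)])
print(cv2.minAreaRect(P.astype(np.float32)))
z=np.zeros((560,800,3),np.uint8);z[:,:400]=cv2.resize(S["frame"][160:300,290:390],(400,560));z[:320,400:]=cv2.resize(T["frame"][130:210,230:330],(400,320));cv2.imwrite("pics/c.png",z)
```

```text
22 [] []
10 [[8, 9, 8, 7, 41]] [[257.5365853658537, 191.85365853658536]]
[0.52449506 0.03942112 0.212     ] [0.51755141 0.04235601 0.212     ] (array([0.52090478, 0.04409205, 0.20205057]), np.float64(0.0032711930833973567))
((0.629155695438385, -0.0424528568983078), (0.22385579347610474, 0.21108458936214447), 13.59876823425293)
```

View pics/c.png

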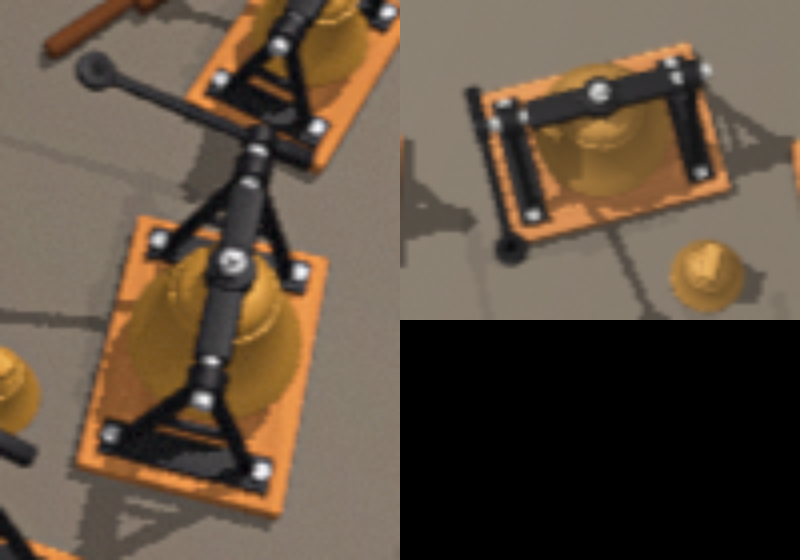

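The crop shows the eye at scene (313.5,177.5) and top (257.6,192). In the crop's top view, the board corners are at (85,95), (288,45), (332,187) and (120,242). I'll check these against the stand geometry.

Run:
```python
from h import *
S=np.load("scene0.npz");T=np.load("top0.npz")
for z in(.21,.214):print(onz(S,313.3,177.3,z),onz(T,257.5,191.9,z))
print(tri(ray(S,313.3,177.3),ray(T,257.5,191.9)))
C=np.array([onz(T,230+(x-.5)/4,130+(y-.5)/4,.018)[:2] for x,y in((85,95),(288,45),(332,187),(120,242))])
C2=np.array([onz(S,290+(x-.5)/4,160+(y-.5)/4,.018)[:2] for x,y in((328,260),(280,517),(78,466),(140,216))])
for c in(C,C2):
    print(c.round(3).tolist(),c.mean(0),[np.linalg.norm(c[i]-c[i-1]).round(3) for i in range(4)])
    e=c[0]-c[1]+c[3]-c[2];yaw=np.arctan2(-e[0],e[1]);Rz=np.array([[np.cos(yaw),-np.sin(yaw)],[np.sin(yaw),np.cos(yaw)]])
    print(np.degrees(yaw),c.mean(0)+Rz@[-.122,.109], c.mean(0)+Rz@[0,.109])
# small stand eye
print("small eye",onz(T,169,196,.167),onz(S,357,113,.167))
```

```text
[0.52121019 0.04173662 0.21      ] [0.51780819 0.04261526 0.21      ]
[0.52220922 0.03935567 0.214     ] [0.51697536 0.04234701 0.214     ]
(array([0.51946438, 0.0435434 , 0.20571675]), np.float64(0.001955541501204486))
[[0.711, 0.08], [0.759, -0.119], [0.615, -0.159], [0.564, 0.046]] [ 0.66204782 -0.03784027] [np.float64(0.151), np.float64(0.205), np.float64(0.149), np.float64(0.212)]
13.820730762356753 [0.51754153 0.03886001] [0.63600937 0.06800395]
[[0.716, 0.087], [0.768, -0.122], [0.622, -0.158], [0.569, 0.05]] [ 0.66895082 -0.03566235] [np.float64(0.152), np.float64(0.215), np.float64(0.151), np.float64(0.215)]
14.084125616622195 [0.52409346 0.0403728 ] [0.64242608 0.07006105]
small eye [0.51622786 0.35663914 0.167     ] [0.52127511 0.35427573 0.167     ]
```

Call:
{"fn": "drive_tool", "kwargs": {
  "rows": [
    {"z": -1.75,"az": -8.5},
    {"z": -1.75,"az": -8.5},
    {"z": -1.75,"az": -8.5},
    {"z": -1.75,"az": -8.5},
    {}
  ],
  "gripper": 255
}}

```text
invalid input
```

```bash
cat >> h.py <<'E'
def delta(s,p):
    R=cv2.Rodrigues(np.array(s["orientation"]))[0];return (R.T@(np.array(p)-s["tool_pos"])*100).round(2),R.round(3).tolist()
E
python3 - <<'E'
from h import *;from plant import env
s=env.read_state();print(s["tool_pos"],s["grip_width"],s["clock"],delta(s,[.520,.041,.300]))
E
```

```text
[0.20860477 0.58839036 0.23024214] 0.08541682471585163 0.1 (array([-47.64, -41.2 ,  -6.9 ]), [[-0.942, 0.334, -0.001], [0.334, 0.942, -0.002], [0.0, -0.002, -1.0]])
```

Call:
{"fn": "drive_tool", "kwargs": {
  "rows": [
    {"x": 0,"y": 0,"z": -1.75,"ax": 0,"ay": 0,"az": -8.5},
    {"x": 0,"y": 0,"z": -1.75,"ax": 0,"ay": 0,"az": -8.5},
    {"x": 0,"y": 0,"z": -1.75,"ax": 0,"ay": 0,"az": -8.5},
    {"x": 0,"y": 0,"z": -1.75,"ax": 0,"ay": 0,"az": -8.5},
    {"x": 0,"y": 0,"z": 0,"ax": 0,"ay": 0,"az": 0}
  ],
  "gripper": 255
}}

```text
clock: 0.6
tool_pos: [0.2095, 0.5902, 0.3038]
orientation: [-0.395, 3.114, 0.006]
contact_force: [-0.0, 0.6, 0.5]
grip_width: 0.0123
grasp_force: 0.0
```

Run:
```python
from h import *;from plant import env
s=env.read_state();print(s["tool_pos"],s["grip_width"],s["clock"],delta(s,[.520,.041,.300]))
```

```text
[0.20948224 0.5902394  0.30380176] 0.012305207375164724 0.6 (array([-16.35, -60.94,   0.22]), [[-0.968, -0.25, 0.002], [-0.25, 0.968, 0.004], [-0.003, 0.003, -1.0]])
```

Call:
{"fn": "drive_tool", "kwargs": {
  "rows": [
    {"x": -0.82,"y": -3.05,"z": 0,"ax": 0,"ay": 0,"az": 0},
    {"x": -0.82,"y": -3.05,"z": 0,"ax": 0,"ay": 0,"az": 0},
    {"x": -0.82,"y": -3.05,"z": 0,"ax": 0,"ay": 0,"az": 0},
    {"x": -0.82,"y": -3.05,"z": 0,"ax": 0,"ay": 0,"az": 0},
    {"x": -0.82,"y": -3.05,"z": 0,"ax": 0,"ay": 0,"az": 0},
    {"x": -0.82,"y": -3.05,"z": 0,"ax": 0,"ay": 0,"az": 0},
    {"x": -0.82,"y": -3.05,"z": 0,"ax": 0,"ay": 0,"az": 0},
    {"x": -0.82,"y": -3.05,"z": 0,"ax": 0,"ay": 0,"az": 0},
    {"x": -0.82,"y": -3.05,"z": 0,"ax": 0,"ay": 0,"az": 0},
    {"x": -0.82,"y": -3.05,"z": 0,"ax": 0,"ay": 0,"az": 0}
  ]
}}

```text
clock: 1.6
tool_pos: [0.3644, 0.3127, 0.2998]
orientation: [0.39, -3.116, 0.001]
contact_force: [1.6, 1.2, -0.9]
grip_width: -0.0002
grasp_force: 0.0
```

Call:
{"fn": "drive_tool", "kwargs": {
  "rows": [
    {"x": -0.82,"y": -3.05,"z": 0,"ax": 0,"ay": 0,"az": 0},
    {"x": -0.82,"y": -3.05,"z": 0,"ax": 0,"ay": 0,"az": 0},
    {"x": -0.82,"y": -3.05,"z": 0,"ax": 0,"ay": 0,"az": 0},
    {"x": -0.82,"y": -3.05,"z": 0,"ax": 0,"ay": 0,"az": 0},
    {"x": -0.82,"y": -3.05,"z": 0,"ax": 0,"ay": 0,"az": 0},
    {"x": -0.82,"y": -3.05,"z": 0,"ax": 0,"ay": 0,"az": 0},
    {"x": -0.82,"y": -3.05,"z": 0,"ax": 0,"ay": 0,"az": 0},
    {"x": -0.82,"y": -3.05,"z": 0,"ax": 0,"ay": 0,"az": 0},
    {"x": -0.82,"y": -3.05,"z": 0,"ax": 0,"ay": 0,"az": 0},
    {"x": -0.82,"y": -3.05,"z": 0,"ax": 0,"ay": 0,"az": 0},
    {"x": 0,"y": 0,"z": 0,"ax": 0,"ay": 0,"az": 0},
    {"x": 0,"y": 0,"z": 0,"ax": 0,"ay": 0,"az": 0}
  ]
}}

```text
clock: 2.8
tool_pos: [0.5195, 0.0391, 0.2999]
orientation: [0.39, -3.115, -0.001]
contact_force: [-0.7, -0.1, -0.5]
grip_width: -0.0001
grasp_force: 0.0
```

Run:
```python
from h import *;from plant import env
s=env.read_state();c=env.capture("wrist");d=env.capture("scene")
print(s["tool_pos"],s["contact_force"],s["grip_width"],s["clock"],delta(s,[.520,.041,.300]))
np.savez("w1.npz",pos=s["tool_pos"],ori=s["orientation"],**c);print(c["mtx"].round(1).tolist(),c["mount"].round(3).tolist())
z=np.zeros((420,800,3),np.uint8);z[:,:560]=c["frame"];z[:336,560:]=cv2.resize(d["frame"][130:242,270:350],(240,336));cv2.imwrite("pics/w1.png",z)
```

```text
[0.51951092 0.0390525  0.29990364] [-0.68126977 -0.1004776  -0.48835722] -0.00011867711947975303 2.8 (array([-0.1 ,  0.18, -0.01]), [[-0.969, -0.246, -0.003], [-0.246, 0.969, 0.001], [0.002, 0.001, -1.0]])
[[325.2, 0.0, 284.6], [0.0, 325.2, 212.1], [0.0, 0.0, 1.0]] [[0.0, 0.965, 0.262, 0.066], [1.0, -0.0, 0.0, -0.0], [0.0, 0.262, -0.965, -0.143], [0.0, 0.0, 0.0, 1.0]]
```

View pics/w1.png

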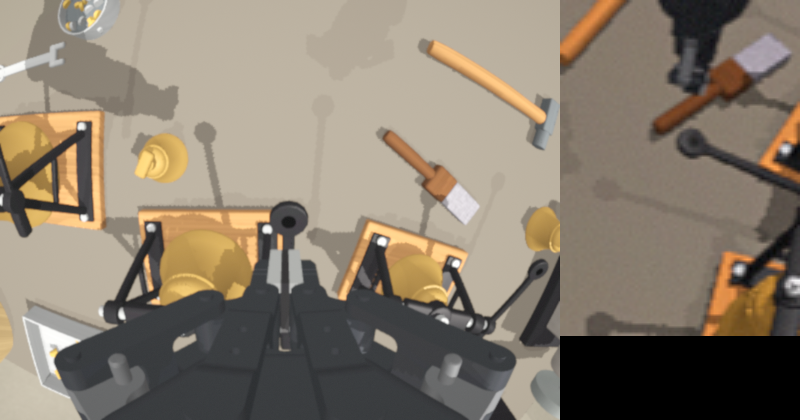

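The wrist view shows the eye at (288,222), just ahead of the shut fingertips, which end near (285,250). I'll cast that ray onto the eye's height.

Run:
```python
from h import *
w=np.load("w1.npz");K=w["mtx"];R=cv2.Rodrigues(w["ori"])[0];M=w["mount"]
def g(u,v,z):
    a=np.array([u-K[0,2],v-K[1,2]]);r=np.hypot(*a);th=r/K[0,0]
    d=np.r_[a/r*np.sin(th)*[1,-1],-np.cos(th)] 
    o=R@M[:3,3]+w["pos"];d=R@M[:3,:3]@d;return o+d*(z-o[2])/d[2]
f=w["frame"][195:250,262:315]
m=(f.max(2)<70).astype(np.uint8);m=cv2.morphologyEx(m,cv2.MORPH_OPEN,np.ones((3,3)))
ys,xs=np.nonzero(m[:40]);print(xs.min()+262,xs.max()+262,ys.min()+195)
for p in((288.5,222),(288.5,203),(271,221),(307,221)):print(p,g(*p,.212))
```

```text
262 296 202
(288.5, 222) [0.52261465 0.04260375 0.212     ]
(288.5, 203) [0.50856408 0.038984   0.212     ]
(271, 221) [0.52506528 0.02981608 0.212     ]
(307, 221) [0.51848778 0.05574857 0.212     ]
```

Call:
{"fn": "drive_tool", "kwargs": {
  "rows": [
    {"x": 0.05,"y": 0.25,"z": 1.5,"ax": 0,"ay": 0,"az": 0},
    {"x": 0,"y": 0,"z": 2,"ax": 0,"ay": 0,"az": 0},
    {"x": 0,"y": 0,"z": 2,"ax": 0,"ay": 0,"az": 0},
    {"x": 0,"y": 0,"z": 1.5,"ax": 0,"ay": 0,"az": 0},
    {"x": 0,"y": 0,"z": 0.5,"ax": 0,"ay": 0,"az": 0},
    {"x": 0,"y": 0,"z": 0,"ax": 0,"ay": 0,"az": 0},
    {"x": 0,"y": 0,"z": 0,"ax": 0,"ay": 0,"az": 0}
  ]
}}

```text
clock: 3.6
tool_pos: [0.5193, 0.0422, 0.2271]
orientation: [-0.396, 3.115, -0.0]
contact_force: [-1.3, -0.3, -0.3]
grip_width: 0.0002
grasp_force: 0.0
```

Call:
{"fn": "drive_tool", "kwargs": {
  "rows": [
    {"x": 0,"y": 0,"z": 0.4,"ax": 0,"ay": 0,"az": 0},
    {"x": 0,"y": 0,"z": 0.4,"ax": 0,"ay": 0,"az": 0},
    {"x": 0,"y": 0,"z": 0.4,"ax": 0,"ay": 0,"az": 0},
    {"x": 0,"y": 0,"z": 0.4,"ax": 0,"ay": 0,"az": 0},
    {"x": 0,"y": 0,"z": 0.4,"ax": 0,"ay": 0,"az": 0},
    {"x": 0,"y": 0,"z": 0,"ax": 0,"ay": 0,"az": 0},
    {"x": 0,"y": 0,"z": 0,"ax": 0,"ay": 0,"az": 0}
  ]
}}

```text
clock: 4.3
tool_pos: [0.5189, 0.0417, 0.2061]
orientation: [0.396, -3.116, -0.0]
contact_force: [-0.9, -1.0, -0.2]
grip_width: 0.0003
grasp_force: 0.2
```

Run:
```python
from h import *;from plant import env
s=env.read_state();c=env.capture("wrist");d=env.capture("scene")
print(s["tool_pos"],s["contact_force"],s["clock"])
z=np.zeros((420,800,3),np.uint8);z[:,:400]=cv2.resize(c["frame"][150:290,220:353],(400,420));z[:,400:]=cv2.resize(d["frame"][140:245,270:370],(400,420));cv2.imwrite("pics/w2.png",z)
```

```text
[0.5189151  0.04170779 0.20612959] [-0.94350981 -0.98105356 -0.2022978 ] 4.3
```

View pics/w2.png

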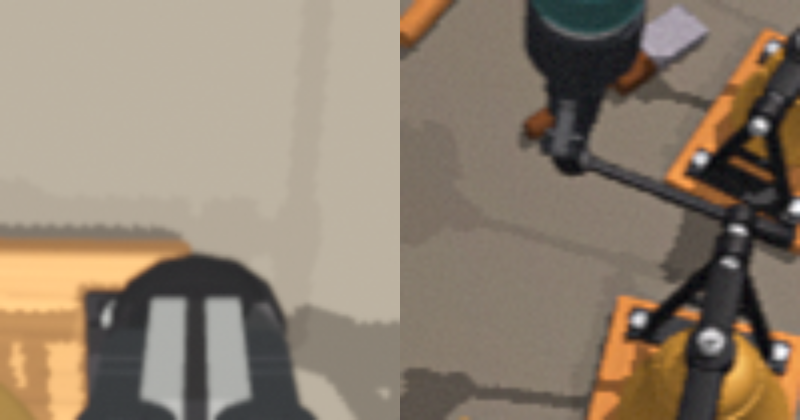

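The fingertips sit centred on the eye and in contact with it. Next is the slow press down to about z 0.157.

Call:
{"fn": "drive_tool", "kwargs": {
  "rows": [
    {"x": 0.03,"y": 0,"z": 0.4,"ax": 0,"ay": 0,"az": 0},
    {"x": 0.03,"y": 0,"z": 0.4,"ax": 0,"ay": 0,"az": 0},
    {"x": 0.03,"y": 0,"z": 0.4,"ax": 0,"ay": 0,"az": 0},
    {"x": 0.03,"y": 0,"z": 0.4,"ax": 0,"ay": 0,"az": 0},
    {"x": 0.03,"y": 0,"z": 0.4,"ax": 0,"ay": 0,"az": 0},
    {"x": 0.03,"y": 0,"z": 0.4,"ax": 0,"ay": 0,"az": 0},
    {"x": 0.03,"y": 0,"z": 0.4,"ax": 0,"ay": 0,"az": 0},
    {"x": 0.03,"y": 0,"z": 0.4,"ax": 0,"ay": 0,"az": 0},
    {"x": 0.03,"y": 0,"z": 0.4,"ax": 0,"ay": 0,"az": 0},
    {"x": 0.03,"y": 0,"z": 0.4,"ax": 0,"ay": 0,"az": 0},
    {"x": 0,"y": 0,"z": 0.3,"ax": 0,"ay": 0,"az": 0},
    {"x": 0,"y": 0,"z": 0.3,"ax": 0,"ay": 0,"az": 0}
  ]
}}

```text
clock: 5.6
tool_pos: [0.5162, 0.041, 0.1602]
orientation: [-0.396, 3.116, 0.0]
contact_force: [-2.1, -0.1, 3.7]
grip_width: 0.0001
grasp_force: 1.9
```

Call:
{"fn": "drive_tool", "kwargs": {
  "rows": [
    {"x": 0,"y": 0,"z": 0.2,"ax": 0,"ay": 0,"az": 0},
    {"x": 0,"y": 0,"z": 0.1,"ax": 0,"ay": 0,"az": 0},
    {"x": 0,"y": 0,"z": 0,"ax": 0,"ay": 0,"az": 0},
    {"x": 0,"y": 0,"z": 0,"ax": 0,"ay": 0,"az": 0},
    {"x": 0,"y": 0,"z": 0,"ax": 0,"ay": 0,"az": 0}
  ]
}}

```text
clock: 6.1
tool_pos: [0.5163, 0.041, 0.1575]
orientation: [-0.396, 3.116, 0.0]
contact_force: [-1.5, 0.4, 3.3]
grip_width: -0.0
grasp_force: 2.0
```

Run:
```python
from h import *;from plant import env
s=env.read_state();c=env.capture("wrist");d=env.capture("scene")
print(s["tool_pos"],s["contact_force"],s["clock"])
z=np.zeros((420,800,3),np.uint8);z[:,:400]=cv2.resize(c["frame"][150:360,180:380],(400,420));z[:,400:]=cv2.resize(d["frame"][140:245,270:370],(400,420));cv2.imwrite("pics/w3.png",z)
```

```text
[0.51632194 0.04101664 0.15750345] [-1.45602641  0.36738556  3.33553274] 6.1
```

View pics/w3.png

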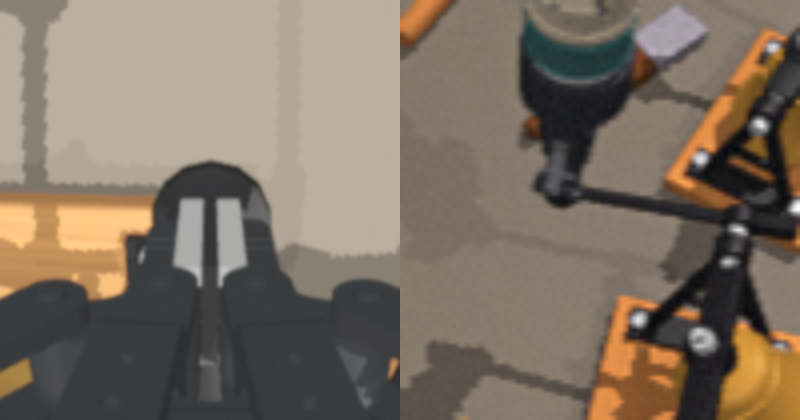

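The fingers are on the eye with about 3.3 N, and the bell has tipped about 0.44 rad. I'll press 4 mm deeper for margin, then ease it back up and withdraw.

Call:
{"fn": "drive_tool", "kwargs": {
  "rows": [
    {"x": 0,"y": 0,"z": 0.2,"ax": 0,"ay": 0,"az": 0},
    {"x": 0,"y": 0,"z": 0.2,"ax": 0,"ay": 0,"az": 0},
    {"x": 0,"y": 0,"z": 0,"ax": 0,"ay": 0,"az": 0},
    {"x": 0,"y": 0,"z": 0,"ax": 0,"ay": 0,"az": 0},
    {"x": 0,"y": 0,"z": -0.3,"ax": 0,"ay": 0,"az": 0},
    {"x": 0,"y": 0,"z": -0.5,"ax": 0,"ay": 0,"az": 0},
    {"x": 0,"y": 0,"z": -0.6,"ax": 0,"ay": 0,"az": 0},
    {"x": 0,"y": 0,"z": -0.6,"ax": 0,"ay": 0,"az": 0},
    {"x": 0,"y": 0,"z": -0.6,"ax": 0,"ay": 0,"az": 0},
    {"x": 0,"y": 0,"z": -0.6,"ax": 0,"ay": 0,"az": 0},
    {"x": 0,"y": 0,"z": -0.6,"ax": 0,"ay": 0,"az": 0},
    {"x": 0,"y": 0,"z": -0.6,"ax": 0,"ay": 0,"az": 0}
  ]
}}

```text
clock: 7.4
tool_pos: [0.5161, 0.0408, 0.1977]
orientation: [0.396, -3.116, 0.001]
contact_force: [0.7, 0.2, 0.7]
grip_width: -0.0005
grasp_force: 0.4
```

Call:
{"fn": "drive_tool", "kwargs": {
  "rows": [
    {"x": 0,"y": 0,"z": -0.6,"ax": 0,"ay": 0,"az": 0},
    {"x": 0,"y": 0,"z": -1.2,"ax": 0,"ay": 0,"az": 0},
    {"x": 0,"y": 0,"z": -2,"ax": 0,"ay": 0,"az": 0},
    {"x": 0,"y": 0,"z": -3,"ax": 0,"ay": 0,"az": 0},
    {"x": 0,"y": 0,"z": -3,"ax": 0,"ay": 0,"az": 0},
    {"x": 0,"y": 0,"z": -3,"ax": 0,"ay": 0,"az": 0},
    {"x": 1.5,"y": 0,"z": -2,"ax": 0,"ay": 0,"az": 0},
    {"x": 2,"y": 0,"z": -2,"ax": 0,"ay": 0,"az": 0},
    {"x": 2,"y": 0,"z": -1,"ax": 0,"ay": 0,"az": 0},
    {"x": 1,"y": 0,"z": 0,"ax": 0,"ay": 0,"az": 0},
    {"x": 0,"y": 0,"z": 0,"ax": 0,"ay": 0,"az": 0},
    {"x": 0,"y": 0,"z": 0,"ax": 0,"ay": 0,"az": 0}
  ]
}}

```text
clock: 8.6
tool_pos: [0.4531, 0.0247, 0.3745]
orientation: [0.395, -3.116, -0.0]
contact_force: [-0.6, -0.3, 0.1]
grip_width: 0.0
grasp_force: 0.0
```

Call:
{"fn": "drive_tool", "kwargs": {
  "rows": [
    {"x": 0,"y": 0,"z": 0,"ax": 0,"ay": 0,"az": 0},
    {"x": 0,"y": 0,"z": 0,"ax": 0,"ay": 0,"az": 0},
    {"x": 0,"y": 0,"z": 0,"ax": 0,"ay": 0,"az": 0},
    {"x": 0,"y": 0,"z": 0,"ax": 0,"ay": 0,"az": 0},
    {"x": 0,"y": 0,"z": 0,"ax": 0,"ay": 0,"az": 0},
    {"x": 0,"y": 0,"z": 0,"ax": 0,"ay": 0,"az": 0},
    {"x": 0,"y": 0,"z": 0,"ax": 0,"ay": 0,"az": 0},
    {"x": 0,"y": 0,"z": 0,"ax": 0,"ay": 0,"az": 0},
    {"x": 0,"y": 0,"z": 0,"ax": 0,"ay": 0,"az": 0},
    {"x": 0,"y": 0,"z": 0,"ax": 0,"ay": 0,"az": 0},
    {"x": 0,"y": 0,"z": 0,"ax": 0,"ay": 0,"az": 0},
    {"x": 0,"y": 0,"z": 0,"ax": 0,"ay": 0,"az": 0}
  ]
}}

```text
clock: 9.8
tool_pos: [0.4532, 0.0247, 0.3753]
orientation: [0.396, -3.117, -0.0]
contact_force: [-0.4, 0.1, 0.6]
grip_width: 0.0003
grasp_force: 0.0
```

Call:
{"fn": "drive_tool", "kwargs": {
  "rows": [
    {"x": 0,"y": 0,"z": 0,"ax": 0,"ay": 0,"az": 0},
    {"x": 0,"y": 0,"z": 0,"ax": 0,"ay": 0,"az": 0},
    {"x": 0,"y": 0,"z": 0,"ax": 0,"ay": 0,"az": 0},
    {"x": 0,"y": 0,"z": 0,"ax": 0,"ay": 0,"az": 0},
    {"x": 0,"y": 0,"z": 0,"ax": 0,"ay": 0,"az": 0},
    {"x": 0,"y": 0,"z": 0,"ax": 0,"ay": 0,"az": 0},
    {"x": 0,"y": 0,"z": 0,"ax": 0,"ay": 0,"az": 0},
    {"x": 0,"y": 0,"z": 0,"ax": 0,"ay": 0,"az": 0},
    {"x": 0,"y": 0,"z": 0,"ax": 0,"ay": 0,"az": 0},
    {"x": 0,"y": 0,"z": 0,"ax": 0,"ay": 0,"az": 0},
    {"x": 0,"y": 0,"z": 0,"ax": 0,"ay": 0,"az": 0},
    {"x": 0,"y": 0,"z": 0,"ax": 0,"ay": 0,"az": 0}
  ]
}}

```text
clock: 11.0
tool_pos: [0.4532, 0.0247, 0.3753]
orientation: [-0.396, 3.117, 0.0]
contact_force: [0.2, -0.4, 0.2]
grip_width: 0.0002
grasp_force: 0.0
```

Run:
```python
from h import *;from plant import env
s=env.read_state();d=env.capture("scene");e=[env.capture("scene") for _ in range(5)][-1]
r=slice(165,300),slice(300,390)
print(s["tool_pos"],s["contact_force"],s["clock"])
x=d["frame"][r].astype(int)
print("moving:",abs(x-e["frame"][r]).max(2).__gt__(40).sum(),"vs start:",(abs(x-np.load("scene0.npz")["frame"][r]).max(2)>40).sum())
cv2.imwrite("pics/end.png",d["frame"])
```

```text
[0.45321355 0.02471071 0.37531302] [ 0.2434165  -0.38938871  0.19802937] 11.0
moving: 0 vs start: 17
```

View pics/end.png

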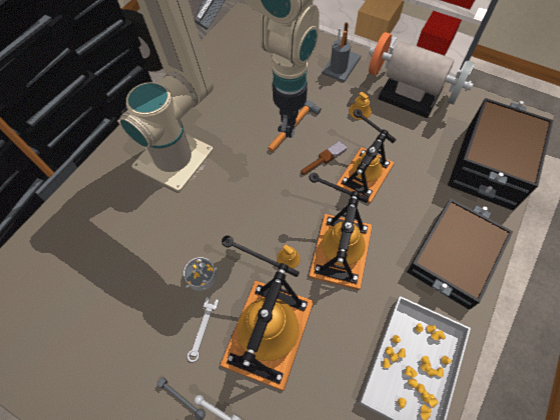

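The final view shows the bell at rest with its eye back near (314,178). The arm is well clear and nothing else has moved.

```bash
python3 -c "
from plant import env
print(env.sign_off())"
```

```text
the job is handed in; nothing more can be done
None
```

I pressed the middle bell's pull-arm eye down about 60 mm with roughly 3 N, past the 49 mm where the clapper strikes and short of the 89 mm limit (the strike was inferred from that depth, not seen). I then let it back up, withdrew clear, and handed the job in at about 11 s with the bell hanging still and nothing else moved.

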